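# Unclip the bag rocker

### The job

The bag rocker has to come off its bench stud for cleaning. Pull the hitch clip sideways out of the stud in front of the rocker (the white machine with the wide slotted pan on top) and lay it flat in the shallow steel instrument tray on the bench; leave the clip in the sealer's stud where it is.

Things in the scene. Friction and masses are not known exactly. Their poses are not given: they have to be found in the camera images.
- clip: hitch clip in the rocker's stud: 4.5 mm steel wire, 83 mm long, 60 g, level, 67 mm above the bench. Origin: centre of its rigid loop (27.5 mm outside, sides at y +-13.75 mm), which juts out free: pinch it across y. x: loop to leg tips, z up. Straight leg at y = -6 mm, to x = 69, through the stud at x = 45; sprung leg hooks behind it. Comes out along -x: about 3 N, clear after 35 mm
- rocker_pin (a point): axis of the rocker's stud at its cross hole, 67 mm above the bench. Stud: upright 18 mm pin, 85 mm tall, through a dark lug (44 mm wide, top 65 mm up, from x = -28 mm). x: from stud to rocker, z up. The rocker: fixed white box 170 mm wide, wide slotted steel pan on top up to 102 mm, begins at x = 50 mm; may stand left or right of the sealer
- tray: shallow steel instrument tray loose on the bench: open box 180 mm (x) by 130 mm (y), 20 mm high, walls and floor 3 mm, 0.6 kg. Origin: centre of its underside, z up
- sealer_clip: second clip of the same kind, size and axes, fitted likewise in the stud of the sealer (grey box with a black jaw and a lever with a ball knob). It stays where it is. Origin: centre of its loop
There are look-alikes about, which are no part of the job. Leave any orange or purple look-alike of the clip alone.

How it is judged:
By the outcome, as a careful person would: the job done as asked, in the order asked, and still so for the second after the job is handed in, with the robot touching nothing.
It also fails if it takes over 37 s, if anything falls off the work surface, if the arm or the gripper's body presses on something with over 40 N, if the wrist force passes 120 N, or if a joint passes its speed limit or range.

### The arm

A 6-joint arm with a two-finger parallel gripper is mounted at the origin on the work surface. World frame = base frame: x ahead of the robot, y to its left, z up, the work surface at z = 0. Lengths are in m, angles in rad, forces in N, time in s.
With the tool pointing down it reaches from about 0.325 to 0.775 m from the base axis. Payload 5.5 kg.
Tool frame: the origin (TCP) lies at the centre of the arm's flange, where the gripper is bolted on; the fingertips stand 182 mm ahead of it and the grasp point (between the pads) lies 163 mm ahead of it (robot.tcp_to_tips is the distance from the TCP to the fingertips, in m); z points along the fingers, x is the direction in which the jaws open and shut, and the axes are right-handed (so a half turn about z gives the same grasp; the last joint's range is limited). The gripper opens to 88 mm and grips with 3 to 60 N. Pads are 20 mm wide; open, the fingers measure 115 mm over their backs; the gripper's body (75 mm by 178 mm) begins 61 mm behind the grasp point.
Start: joints at [-1.291, 0.091, 1.231, -0, 1.82, -0.057], TCP at [0.198, -0.566, 0.405] pointing down, gripper open.
Joint ranges: [-2.87, 2.87], [-0.86, 2.18], [0.17, 2.46], [-1.51, 4.65], [0.06, 2.69], [-2.65, 2.65]. Speed limits (rad/s): [2.57, 2.57, 3.01, 3.14, 3.14, 3.14].

### API

Orientations are given as a unit quaternion [x, y, z, w].
In Python, from workcell import telemetry, grab_frame, get_calibration, robot gives the robot as it stands. The module is installed in compiled form; this text tells all that it offers.
- The arm moves only by the tool play_rows, never from a script. Its argument "steps" is a list of rows, each an object with "rotation": the turn, a rotation vector about the tool's x, y, z in rad, a list of three; "offset": the shift along the tool's x, y, z in m, a list of three; "gripper": the finger opening in m, from 0 to 0.0878. A call has 1 to 5 rows; each row is the pose to reach, as a shift and turn from the pose commanded when the call began, along the tool's axes at that moment; what a row does not reach only later rows make up. A row lasts 1/8 s, in which the tool goes at most 62.5 mm and 10.7 degrees, less where a joint would pass 70% of its speed; a pose out of reach is approached as far as the arm can. A call with a gripper value outside its range is refused whole. The fingers move at their own pace and stop on an object; the grip force is fixed at half the most. Time passes only in rows, so rows that repeat a pose let the fingers close. It gives the time, the measured TCP pose, the force and the opening at its end, in the units of the state.
- telemetry.state(): the state, without advancing time (a new reading comes with each control period).
- grab_frame(name): name is "scene" or "top" or "wrist"; returns (picture, depth): 420x560x3 uint8, blue, green, red; 420x560 float32, m along the optical axis (not along the pixel's ray), 0 where there is no reading.
- get_calibration(name): a dict with "K" (3x3 intrinsics, pixels), "D" ([k1, k2, p1, p2, k3] as OpenCV has them; the pictures are not rectified), "position" and "orientation" of the camera in the world. Camera axes: x right, y down, z forward; pixel columns grow to the right and rows downward; lengths in m; the calibration is good to about 2 mm. A picture is of the moment at which its call begins: read the wrist's pose just before it. get_calibration takes no time and is no camera call; for the wrist camera it gives the pose at the moment of the call.
- robot.finish_job(): hands the job in, once; it reports no verdict.
The state is a dict: "clock": time; "joint_pos": joint angles; "qvel": joint speeds; "tau": joint torques, N m; "ee_pos": TCP position; "tcp_rot": TCP orientation; "ft_force": force on the tool from outside, world axes, zero at the start; "wrist_torque": the same for the moment, N m; "opening": finger opening in m.
Only numpy, scipy, OpenCV 4.12 (cv2) and the standard library are available. Lean on these libraries where they do the work, as an engineer would, in place of code of your own. Each camera call takes 0.05 s, during which the arm holds its last target.

## Working session

There is one attempt and no reset: what is moved stays moved. The work goes in short steps, Python scripts to look and compute and a tool call to move; the robot and the scene stay as the last step left them, time stands still between calls to the robot, and variables do not carry over. Pictures are saved under pics/ and viewed, and the job is handed in when it is done.

Besides the shell and the picture viewer there is one more tool, called after "Emit:" as name([rows], argument=value, ...), one row to a line, values as JSON. play_rows: Moves the arm, as the interface text tells. Its arguments: {"type":"object","properties":{"steps":{"type":"array","items":{"type":"object","properties":{"rotation":{"type":"array","items":{"type":"number"}},"offset":{"type":"array","items":{"type":"number"}},"gripper":{"type":"number"}}}}},"required":["steps"]}

```bash
mkdir -p pics
cat > h.py <<'E'
import numpy as np, cv2
from scipy.spatial.transform import Rotation as R
from workcell import telemetry, grab_frame, get_calibration, robot
def snap(n,f):
    c=get_calibration(n); im,d=grab_frame(n); cv2.imwrite(f'pics/{f}.png',im); np.savez(f'pics/{f}.npz',im=im,d=d,K=c['K'],D=c['D'],p=c['position'],q=c['orientation'])
def ray(f,u,v):
    z=np.load(f'pics/{f}.npz'); p=cv2.undistortPoints(np.array([[[u,v]]],float),z['K'],z['D'])[0,0]
    r=R.from_quat(z['q']).as_matrix(); return z['p'], r@np.array([p[0],p[1],1])
def atz(f,u,v,h):
    o,d=ray(f,u,v); return o+d*(h-o[2])/d[2]
def pt(f,u,v):
    z=np.load(f'pics/{f}.npz'); o,d=ray(f,u,v); return o+d*z['d'][int(round(v)),int(round(u))]
def crop(f,u0,v0,u1,v1,s,out):
    im=cv2.imread(f'pics/{f}.png')[v0:v1,u0:u1]; cv2.imwrite(f'pics/{out}.png',cv2.resize(im,None,fx=s,fy=s,interpolation=cv2.INTER_CUBIC))
E
python3 - <<'E'
from h import *
snap('scene','s0');snap('top','t0')
print(telemetry.state())
for n in('scene','top','wrist'):print(get_calibration(n))
E
```

```text
{'clock': 0.1, 'joint_pos': array([-1.29070222e+00,  9.17913490e-02,  1.23174277e+00,  1.59216396e-06,
        1.81980061e+00, -5.66985747e-02]), 'qvel': array([-0.00125834, -0.00226377, -0.00276184, -0.00035298, -0.00109057,
        0.00261831]), 'tau': array([ 2.99852589e-03, -4.47858882e+01, -4.07567847e+01,  7.00600818e-02,
        2.84444913e-02, -1.17020973e-04]), 'ee_pos': array([ 0.19829191, -0.56634589,  0.40362783]), 'tcp_rot': array([ 8.15616646e-01, -5.78592022e-01, -6.80249074e-04, -5.44026821e-04]), 'ft_force': array([-1.28238115, -0.17568474, -0.49123869]), 'wrist_torque': array([ 0.02397065, -0.01566763,  0.00216254]), 'opening': 0.08793220360686776}
{'K': array([[455.82319289,   0.        , 282.00714395],
       [  0.        , 455.82319289, 202.76278097],
       [  0.        ,   0.        ,   1.        ]]), 'D': array([-0.05934687,  0.        ,  0.        ,  0.        ,  0.        ]), 'position': array([1.19618857, 0.09366145, 0.80787793]), 'orientation': array([ 0.65369876,  0.64733692, -0.27512316, -0.27917753])}
{'K': array([[530.82627979,   0.        , 277.167866  ],
       [  0.        , 530.82627979, 211.54753096],
       [  0.        ,   0.        ,   1.        ]]), 'D': array([-0.01766437,  0.        ,  0.        ,  0.        ,  0.        ]), 'position': array([0.19943476, 0.10844834, 1.2215372 ]), 'orientation': array([ 0.71355237, -0.69167042,  0.07942984, -0.07826842])}
{'K': array([[306.79939514,   0.        , 279.54068441],
       [  0.        , 306.79939514, 211.19575909],
       [  0.        ,   0.        ,   1.        ]]), 'D': array([-0.0620652,  0.       ,  0.       ,  0.       ,  0.       ]), 'position': array([ 0.2713106 , -0.53980699,  0.38258567]), 'orientation': array([ 0.80750887, -0.57243012, -0.08286555,  0.11569995])}
```

View pics/s0.png

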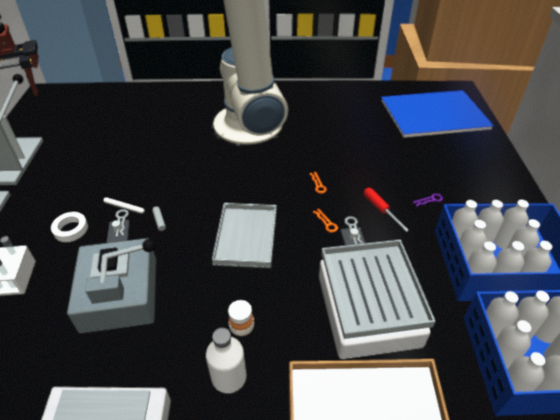

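View pics/t0.png

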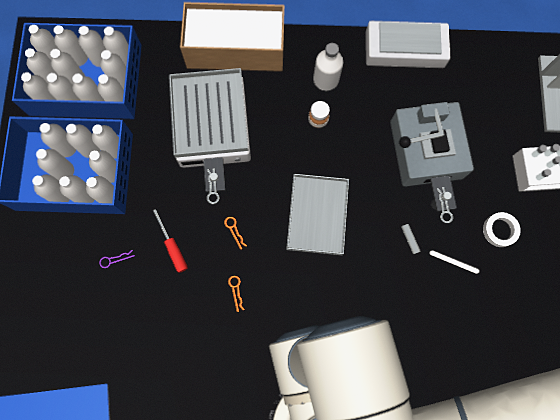

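The top view shows the rocker with its clip loop near (213,198). The tray is centred near (318,214) and the sealer clip is near (446,216). Next I'll zoom in.

Run:
```python
from h import *
crop('t0',180,140,250,210,8,'c1'); crop('t0',280,165,360,265,6,'c2'); crop('s0',330,205,380,255,10,'c3')
```

```text
(no output)
```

View pics/c1.png

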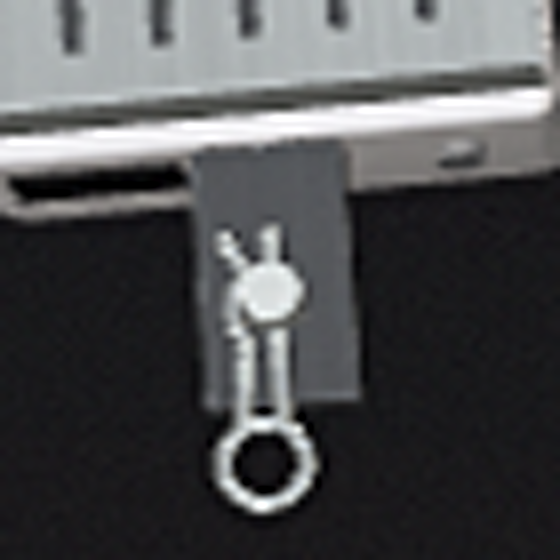

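View pics/c2.png

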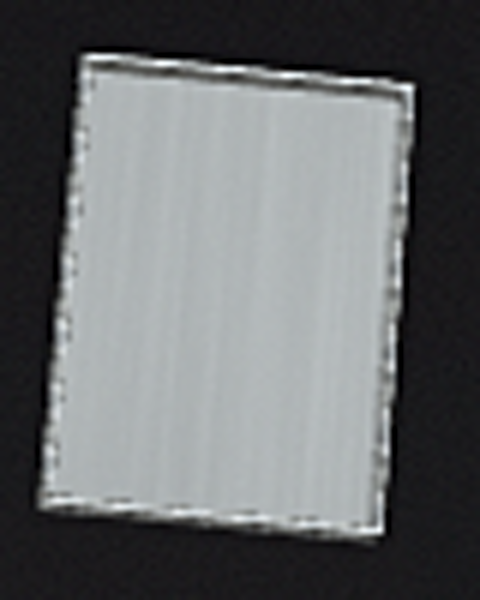

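View pics/c3.png

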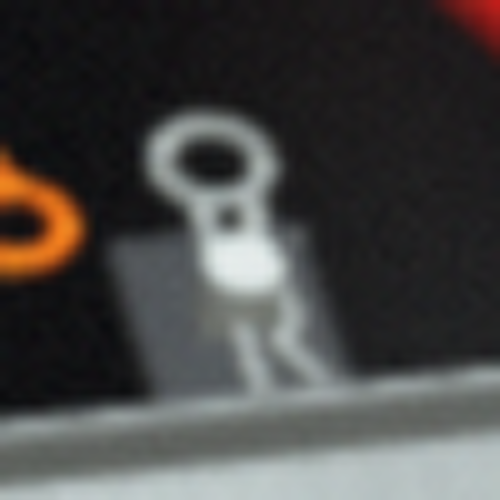

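The loop centre is at top pixel (213.2,197.9) and the stud top at (213.7,176.4). The tray corners in top are about (293.5,174.5), (348.5,179.5), (287,249.5) and (343.5,254.5).

Run:
```python
from h import *
L=atz('t0',213.2,197.8,.067); S=atz('t0',213.7,176.3,.085);print('top loop',L,S,np.linalg.norm((S-L)[:2]),np.degrees(np.arctan2(S[1]-L[1],S[0]-L[0])))
L=atz('s0',330+21.2,205+15.6,.067); S=atz('s0',330+24.5,205+26.3,.085);print('scene',L,S,np.linalg.norm((S-L)[:2]),np.degrees(np.arctan2(S[1]-L[1],S[0]-L[0])))
# lug edges
for u,v in [(204.2,159.5),(206,191),(223.5,158.5),(225,190)]: print('lug',atz('t0',u,v,.065))
for u,v in [(170,70),(238,68),(175,160),(249,153)]: print('pan',pt('t0',u,v))
T=[atz('t0',u,v,.02) for u,v in [(293.7,174.3),(348.8,179.3),(287,249.3),(343.5,254.3)]];
print('tray',T,np.mean(T,0))
print(np.linalg.norm(T[0]-T[2]),np.linalg.norm(T[0]-T[1]))
for u,v in [(229.5,222.5),(242,247),(235,281)]: print('or',pt('t0',u,v))
s=telemetry.state(); print(R.from_quat(s['tcp_rot']).as_matrix())
```

```text
top loop [0.48889064 0.25496788 0.067     ] [0.53377828 0.25440896 0.085     ] 0.044891122191336556 -0.7133840936678889
scene [0.48444168 0.25872625 0.067     ] [0.5337389  0.25802311 0.085     ] 0.0493022256405887 -0.8171661512393187
lug [0.57889222 0.28096336 0.065     ]
lug [0.50466306 0.27234334 0.065     ]
lug [0.5826908  0.23702204 0.065     ]
lug [0.50835268 0.229678   0.065     ]
pan [ 8.33392787e-01  3.91252830e-01 -7.54990326e-05]
pan [0.79147811 0.21140781 0.1000532 ]
pan [ 0.59699769  0.36117756 -0.00084055]
pan [0.59852844 0.17946667 0.06281113]
tray [array([0.56384015, 0.07445561, 0.02      ]), array([ 0.5557602 , -0.05563653,  0.02      ]), array([0.38481852, 0.08553243, 0.02      ]), array([ 0.37732469, -0.04365583,  0.02      ])] [0.47043589 0.01517392 0.02      ]
0.17936398535214554 0.13034281856813612
or [0.44613536 0.22133063 0.00501759]
or [ 0.39008021  0.18986893 -0.00043099]
or [ 0.31088356  0.20235699 -0.00036975]
[[ 3.30461619e-01 -9.43819309e-01 -4.80105780e-04]
 [-9.43817829e-01 -3.30461952e-01  1.67460804e-03]
 [-1.73918409e-03 -1.00261287e-04 -9.99998483e-01]]
```

Emit:
play_rows([
  {"offset": [-0.048, -0.037, 0.002], "rotation": [0, 0, 0], "gripper": 0.06},
  {"offset": [-0.096, -0.074, 0.005], "rotation": [0, 0, 0], "gripper": 0.06},
  {"offset": [-0.144, -0.111, 0.01], "rotation": [0, 0, 0], "gripper": 0.06},
  {"offset": [-0.192, -0.148, 0.015], "rotation": [0, 0, 0], "gripper": 0.06},
  {"offset": [-0.24, -0.185, 0.02], "rotation": [0, 0, 0], "gripper": 0.06},
])

```text
clock: 0.72
ee_pos: [0.2937, -0.2768, 0.3841]
tcp_rot: [0.815, -0.579, -0.0, -0.0]
ft_force: [1.1, 1.0, -0.1]
opening: 0.0598
```

Emit:
play_rows([
  {"offset": [-0.048, -0.037, 0.002], "rotation": [0, 0, 0], "gripper": 0.06},
  {"offset": [-0.096, -0.074, 0.005], "rotation": [0, 0, 0], "gripper": 0.06},
  {"offset": [-0.144, -0.111, 0.01], "rotation": [0, 0, 0], "gripper": 0.06},
  {"offset": [-0.192, -0.148, 0.015], "rotation": [0, 0, 0], "gripper": 0.06},
  {"offset": [-0.24, -0.185, 0.02], "rotation": [0, 0, 0], "gripper": 0.06},
])

```text
clock: 1.35
ee_pos: [0.3889, 0.011, 0.3643]
tcp_rot: [0.816, -0.579, 0.0, -0.0]
ft_force: [1.3, -0.0, 0.3]
opening: 0.0604
```

Emit:
play_rows([
  {"offset": [-0.048, -0.037, 0.002], "rotation": [0, 0, 0.1], "gripper": 0.06},
  {"offset": [-0.096, -0.074, 0.005], "rotation": [0, 0, 0.22], "gripper": 0.06},
  {"offset": [-0.144, -0.111, 0.01], "rotation": [0, 0, 0.22], "gripper": 0.06},
  {"offset": [-0.18, -0.14, 0.01], "rotation": [0, 0, 0.22], "gripper": 0.06},
  {"offset": [-0.206, -0.158, 0.01], "rotation": [0, 0, 0.22], "gripper": 0.06},
])

```text
clock: 1.98
ee_pos: [0.4701, 0.2578, 0.3535]
tcp_rot: [0.748, -0.664, -0.0, 0.001]
ft_force: [-0.7, 0.5, 0.2]
opening: 0.0601
```

Run:
```python
from h import *
snap('wrist','w1')
s=telemetry.state(); print(s['ee_pos'],s['joint_pos'],R.from_quat(s['tcp_rot']).as_matrix())
cv2.imwrite('pics/w1b.png',cv2.resize(cv2.imread('pics/w1.png'),(800,600)))
```

```text
[0.47027061 0.25986015 0.35311114] [ 0.44086079 -0.08168751  1.4949887   0.00206094  1.72942868  1.89213682] [[ 0.11955653 -0.99282558 -0.00189718]
 [-0.99282615 -0.11955919  0.00135506]
 [-0.00157217  0.00172157 -0.99999728]]
```

View pics/w1b.png

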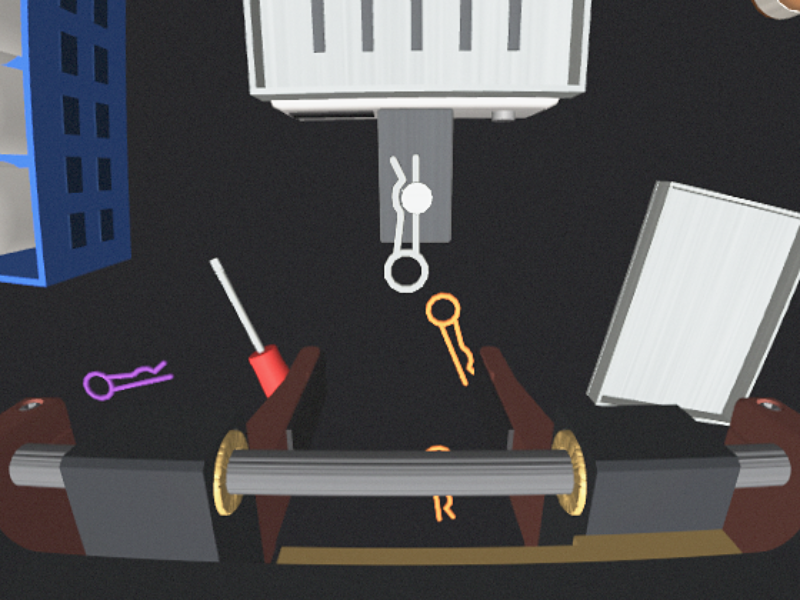

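The wrist view shows the loop at (406,271) and the stud at (416,198), in 800-px scale. The straight leg runs vertical in the image, so the jaw yaw is right. No obstacles stand beside the loop, and orange clips lie on the bench in front of it.

Run:
```python
from h import *
f=.7
L=atz('w1',406*f-.15,271*f-.15,.067);S=atz('w1',416.5*f-.15,198*f-.15,.085);l=atz('w1',416.5*f,240*f,.067);l2=atz('w1',416*f,158*f,.067)
print(L,S,np.linalg.norm((S-L)[:2]),np.degrees(np.arctan2(*(S-L)[1::-1])), 'leg',l,l2,np.degrees(np.arctan2(*(l2-l)[1::-1])))
a=[atz('w1',u*f,v*f,.065) for u,v in [(379,115),(380,241),(452,115),(450,241)]];print(a)
for u,v in [(385,271),(428,271),(406,249),(406,293)]:print(atz('w1',u*f,v*f,.067))
# tray seen
s=telemetry.state();M=R.from_quat(s['tcp_rot']).as_matrix()
for n,p in (('L',L),):
  print('tool offset for tcp above',M.T@(np.array([p[0],p[1],.4])-s['ee_pos']))
```

```text
[0.4893446  0.25673862 0.067     ] [0.53482796 0.25678661 0.085     ] 0.045483389227641016 0.06046383587919845 leg [0.5090739  0.25262347 0.067     ] [0.55638613 0.25904668 0.067     ] 7.731333588958668
[array([0.57745709, 0.28297392, 0.065     ]), array([0.50553457, 0.27460337, 0.065     ]), array([0.58248766, 0.24158092, 0.065     ]), array([0.51063926, 0.23205698, 0.065     ])]
[0.48768788 0.2694917  0.067     ]
[0.49084355 0.24307031 0.067     ]
[0.50284725 0.25827493 0.067     ]
[0.4752209  0.25485701 0.067     ]
tool offset for tcp above [ 0.00530584 -0.01848322 -0.04692915]
```

Emit:
play_rows([
  {"offset": [0.005, -0.0175, 0.04], "rotation": [0, 0, 0], "gripper": 0.06},
  {"offset": [0.005, -0.0175, 0.08], "rotation": [0, 0, 0], "gripper": 0.06},
  {"offset": [0.005, -0.0175, 0.1], "rotation": [0, 0, 0], "gripper": 0.06},
  {"offset": [0.005, -0.0175, 0.112], "rotation": [0, 0, 0], "gripper": 0.06},
  {"offset": [0.005, -0.0175, 0.112], "rotation": [0, 0, 0], "gripper": 0.06},
])

```text
clock: 2.65
ee_pos: [0.4878, 0.2526, 0.2427]
tcp_rot: [0.747, -0.665, -0.0, 0.0]
ft_force: [-0.2, -0.3, -0.1]
opening: 0.0602
```

Run:
```python
from h import *
snap('wrist','w2')
s=telemetry.state(); print(s['ee_pos'],s['ft_force'],s['opening'])
cv2.imwrite('pics/w2b.png',cv2.resize(cv2.imread('pics/w2.png'),(800,600)))
```

```text
[0.4880556  0.25276772 0.24377758] [0.29913423 0.22704179 0.43937304] 0.06027469163218036
```

View pics/w2b.png

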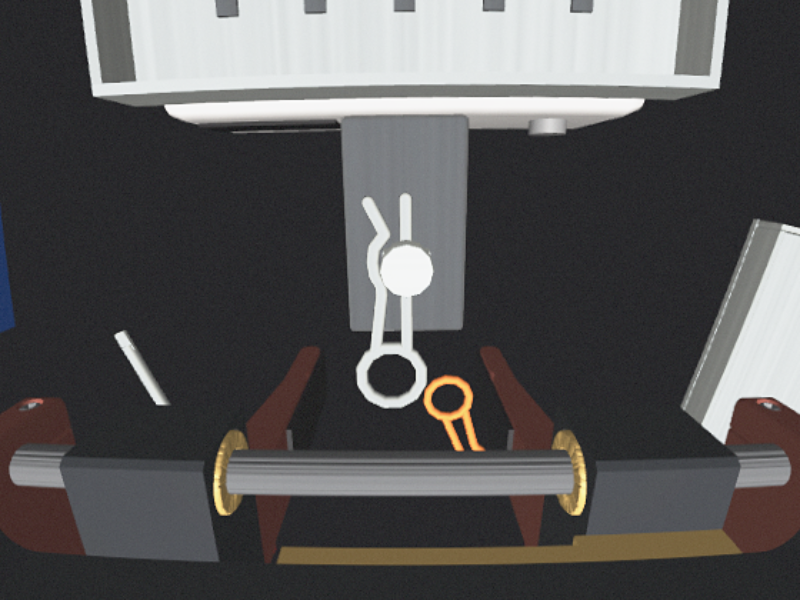

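The loop at (391,375) sits about 3.5 mm left of the jaw centre. I'll shift over, go 2 mm deeper and close.

Emit:
play_rows([
  {"offset": [-0.0035, 0, 0.002], "rotation": [0, 0, 0], "gripper": 0.06},
  {"offset": [-0.0035, 0, 0.002], "rotation": [0, 0, 0], "gripper": 0.035},
  {"offset": [-0.0035, 0, 0.002], "rotation": [0, 0, 0], "gripper": 0.015},
  {"offset": [-0.0035, 0, 0.002], "rotation": [0, 0, 0], "gripper": 0.015},
  {"offset": [-0.0035, 0, 0.002], "rotation": [0, 0, 0], "gripper": 0.015},
])

```text
clock: 3.32
ee_pos: [0.4875, 0.2562, 0.2407]
tcp_rot: [0.747, -0.665, 0.0, -0.0]
ft_force: [0.1, 0.4, 0.2]
opening: 0.0264
```

Run:
```python
from h import *
snap('wrist','w3')
s=telemetry.state(); print(s['ee_pos'],s['ft_force'],s['wrist_torque'],s['opening'])
cv2.imwrite('pics/w3b.png',cv2.resize(cv2.imread('pics/w3.png'),(800,600)))
```

```text
[0.4874899  0.25616429 0.24067356] [0.96067492 0.66338322 0.27835156] [ 0.06061846 -0.01596052  0.05204245] 0.025973690105380854
```

View pics/w3b.png

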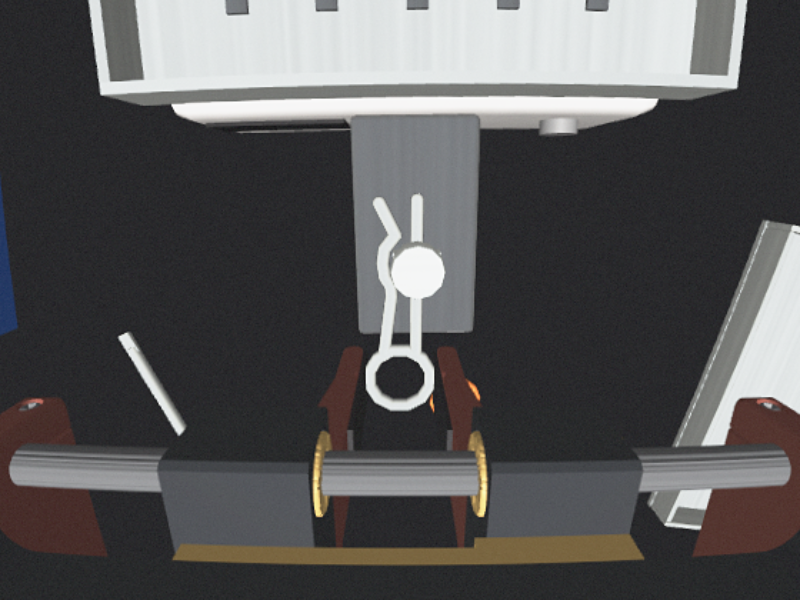

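The loop is pinched, with a 26 mm opening, and centred. Now I'll pull along tool +y.

Emit:
play_rows([
  {"offset": [0, 0.006, 0], "rotation": [0, 0, 0], "gripper": 0.015},
  {"offset": [0, 0.014, 0], "rotation": [0, 0, 0], "gripper": 0.015},
  {"offset": [0, 0.024, 0], "rotation": [0, 0, 0], "gripper": 0.015},
  {"offset": [0, 0.036, 0], "rotation": [0, 0, 0], "gripper": 0.015},
  {"offset": [0, 0.046, 0], "rotation": [0, 0, 0], "gripper": 0.015},
])

```text
clock: 4.0
ee_pos: [0.4408, 0.2507, 0.2406]
tcp_rot: [0.747, -0.665, -0.0, 0.0]
ft_force: [-0.4, 0.4, -0.5]
opening: 0.026
```

Run:
```python
from h import *
snap('wrist','w4')
s=telemetry.state(); print(s['ee_pos'],s['ft_force'],s['wrist_torque'],s['opening'])
cv2.imwrite('pics/w4b.png',cv2.resize(cv2.imread('pics/w4.png'),(800,600)))
```

```text
[0.44015416 0.25068995 0.24057174] [ 0.98588337  0.59121592 -0.44838205] [ 0.03077893 -0.02619826  0.03925169] 0.02611103153128249
```

View pics/w4b.png

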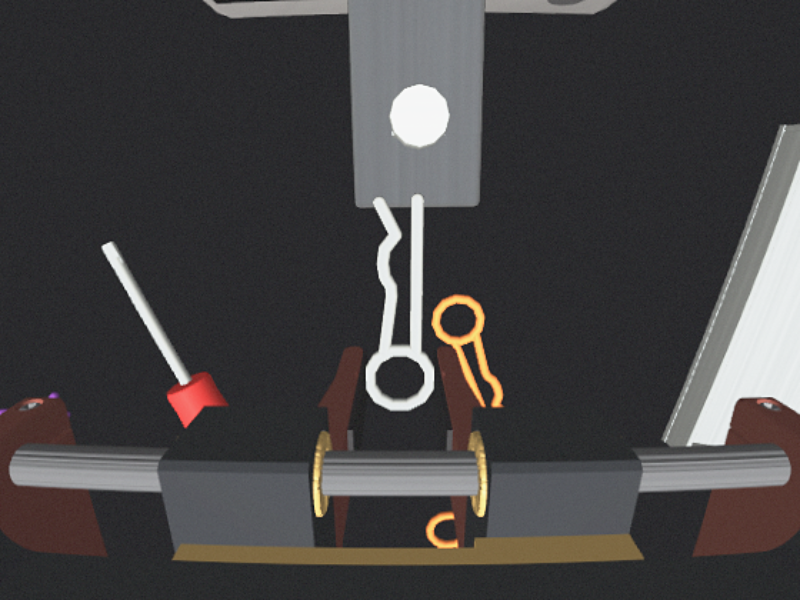

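The clip is fully out and level in the jaws. Next I'll lift it and carry it to the tray.

Emit:
play_rows([
  {"offset": [0, 0.01, -0.025], "rotation": [0, 0, 0], "gripper": 0.015},
  {"offset": [0.02, 0.015, -0.06], "rotation": [0, 0, 0], "gripper": 0.015},
  {"offset": [0.06, 0.02, -0.075], "rotation": [0, 0, 0], "gripper": 0.015},
  {"offset": [0.105, 0.026, -0.075], "rotation": [0, 0, 0], "gripper": 0.015},
  {"offset": [0.15, 0.026, -0.075], "rotation": [0, 0, 0], "gripper": 0.015},
])

```text
clock: 4.68
ee_pos: [0.4329, 0.0977, 0.316]
tcp_rot: [0.747, -0.664, 0.0, -0.0]
ft_force: [1.1, -0.5, -0.2]
opening: 0.0256
```

Emit:
play_rows([
  {"offset": [0.03, 0, 0], "rotation": [0, 0, 0.05], "gripper": 0.015},
  {"offset": [0.06, 0, 0.01], "rotation": [0, 0, 0.1], "gripper": 0.015},
  {"offset": [0.08, 0, 0.02], "rotation": [0, 0, 0.15], "gripper": 0.015},
  {"offset": [0.085, 0, 0.03], "rotation": [0, 0, 0.18], "gripper": 0.015},
  {"offset": [0.085, 0, 0.03], "rotation": [0, 0, 0.18], "gripper": 0.015},
])

```text
clock: 5.3
ee_pos: [0.443, 0.0146, 0.2846]
tcp_rot: [-0.684, 0.729, 0.001, -0.001]
ft_force: [-0.4, -0.2, -0.6]
opening: 0.0262
```

Run:
```python
from h import *
snap('wrist','w5')
s=telemetry.state(); print(s['clock'],s['ee_pos'],s['ft_force'],s['opening'],R.from_quat(s['tcp_rot']).as_matrix())
cv2.imwrite('pics/w5b.png',cv2.resize(cv2.imread('pics/w5.png'),(800,600)))
```

```text
5.35 [0.44316493 0.01487121 0.28531926] [ 0.44840473 -0.45370745 -1.4105159 ] 0.026221643899119563 [[-6.22367228e-02 -9.98061091e-01 -8.06004759e-04]
 [-9.98061346e-01  6.22363964e-02  4.23894387e-04]
 [-3.72909663e-04  8.30823992e-04 -9.99999585e-01]]
```

View pics/w5b.png

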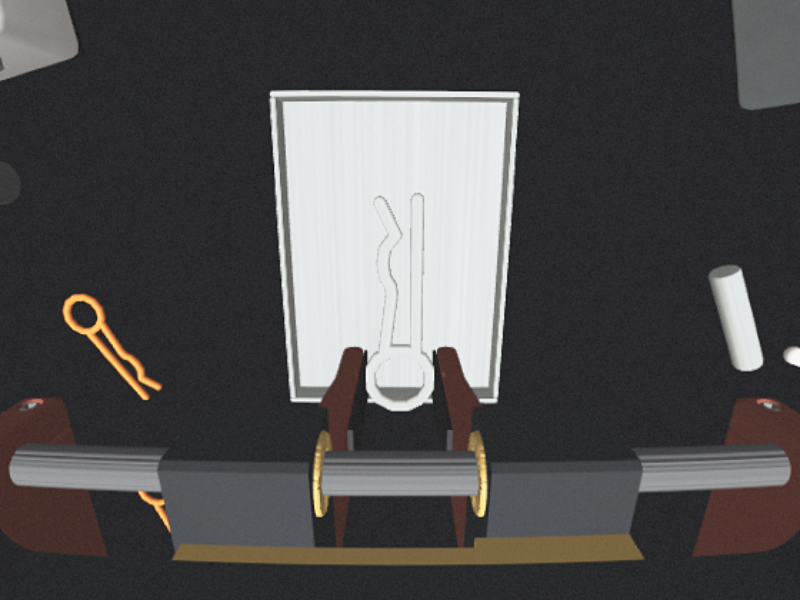

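The tray is aligned with the jaws and the clip is inside its outline. I'll lower now.

Emit:
play_rows([
  {"offset": [0, 0, 0.035], "rotation": [0, 0, 0], "gripper": 0.015},
  {"offset": [0, 0, 0.07], "rotation": [0, 0, 0], "gripper": 0.015},
  {"offset": [0, 0, 0.088], "rotation": [0, 0, 0], "gripper": 0.015},
  {"offset": [0, 0, 0.096], "rotation": [0, 0, 0], "gripper": 0.015},
  {"offset": [0, 0, 0.098], "rotation": [0, 0, 0], "gripper": 0.015},
])

```text
clock: 5.98
ee_pos: [0.4436, 0.0146, 0.1882]
tcp_rot: [-0.685, 0.729, -0.0, 0.0]
ft_force: [0.2, 0.0, -1.0]
opening: 0.0261
```

Emit:
play_rows([
  {"offset": [0, 0, 0.001], "rotation": [0, 0, 0], "gripper": 0.015},
  {"offset": [0, 0, 0.001], "rotation": [0, 0, 0], "gripper": 0.015},
])

```text
clock: 6.22
ee_pos: [0.4437, 0.0144, 0.1875]
tcp_rot: [-0.684, 0.729, -0.001, 0.001]
ft_force: [0.0, -0.2, -0.3]
opening: 0.026
```

Emit:
play_rows([
  {"offset": [0, 0, 0], "rotation": [0, 0, 0], "gripper": 0.032},
  {"offset": [0, 0, 0], "rotation": [0, 0, 0], "gripper": 0.045},
  {"offset": [0, 0, 0], "rotation": [0, 0, 0], "gripper": 0.045},
  {"offset": [0, 0, -0.01], "rotation": [0, 0, 0], "gripper": 0.045},
  {"offset": [0, 0, -0.05], "rotation": [0, 0, 0], "gripper": 0.045},
])

```text
clock: 6.85
ee_pos: [0.4425, 0.0144, 0.2353]
tcp_rot: [-0.684, 0.729, 0.002, -0.002]
ft_force: [0.4, -0.3, 0.2]
opening: 0.0451
```

Run:
```python
from h import *
snap('wrist','w6')
s=telemetry.state(); print(s['clock'],s['ee_pos'],s['ft_force'],s['opening'])
cv2.imwrite('pics/w6b.png',cv2.resize(cv2.imread('pics/w6.png'),(800,600)))
```

```text
6.9 [0.44421381 0.01437261 0.24299252] [ 1.96080863 -0.31377528  4.03128553] 0.045410611746171975
```

View pics/w6b.png

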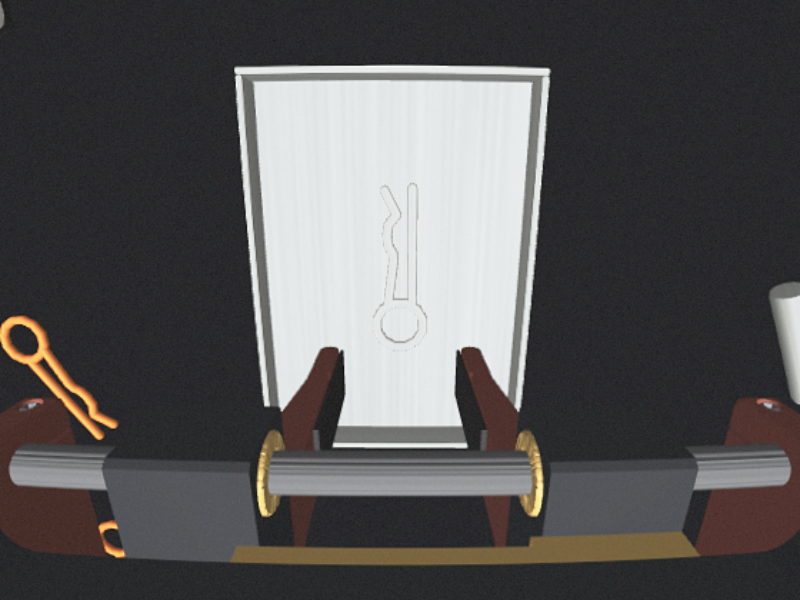

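The clip lies in the tray, with its loop at (400,324) and tips at (412,186), clear of the fingers. I'll raise the arm and take a last look.

Emit:
play_rows([
  {"offset": [0, 0, -0.04], "rotation": [0, 0, 0], "gripper": 0.06},
  {"offset": [0, 0.02, -0.09], "rotation": [0, 0, 0], "gripper": 0.06},
  {"offset": [0.03, 0.04, -0.13], "rotation": [0, 0, 0], "gripper": 0.06},
  {"offset": [0.03, 0.04, -0.13], "rotation": [0, 0, 0], "gripper": 0.06},
  {"offset": [0.03, 0.04, -0.13], "rotation": [0, 0, 0], "gripper": 0.06},
])

```text
clock: 7.52
ee_pos: [0.4016, -0.013, 0.3664]
tcp_rot: [-0.684, 0.729, -0.0, 0.0]
ft_force: [-0.8, 0.7, 0.1]
opening: 0.06
```

Run:
```python
from h import *
snap('wrist','w7');snap('scene','s7');snap('top','t7')
im=np.hstack([cv2.imread(f'pics/{n}.png') for n in('w7','s7')]);cv2.imwrite('pics/f7.png',cv2.resize(im,(800,300),interpolation=cv2.INTER_AREA))
crop('s7',200,180,300,280,6,'f8')
z=np.load('pics/w7.npz')
s=telemetry.state(); print(s['clock'],s['ee_pos'],s['ft_force'],s['opening'])
```

```text
7.675 [ 0.401734   -0.01267     0.36503032] [0.72355572 0.53354158 0.51562819] 0.06002104857521326
```

View pics/f7.png

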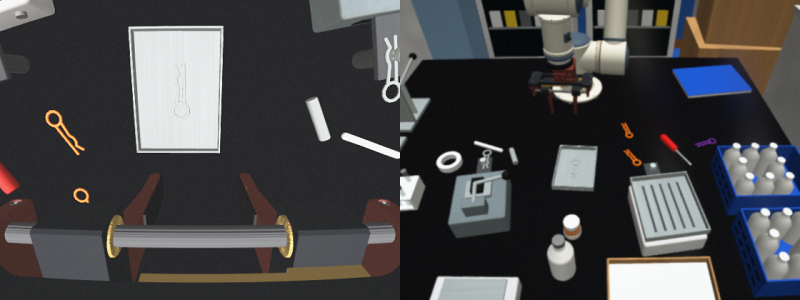

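View pics/f8.png

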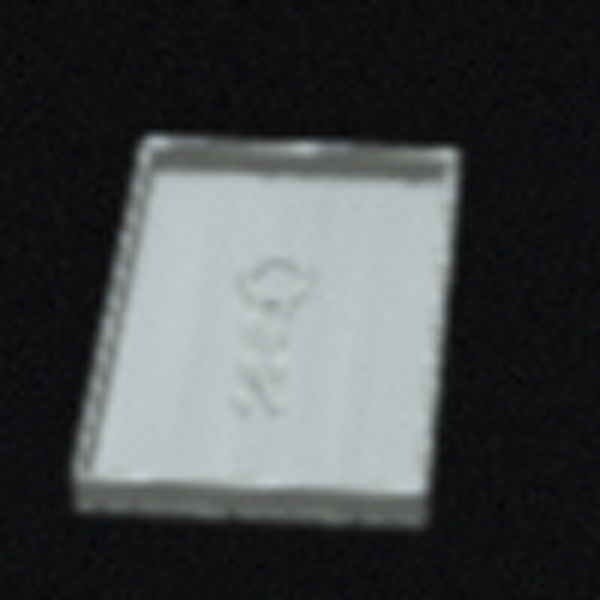

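The clip lies flat mid-tray, the rocker's stud is empty, and the sealer clip is still in place. The arm is clear of everything, so I'll hand in.

```bash
python3 -c "
from workcell import robot
print(robot.finish_job())"
```

```text
the job is handed in; nothing more can be done
None
```

I pulled the hitch clip out of the rocker's stud, about 46 mm along its axis, and laid it in the middle of the steel instrument tray. I handed the job in at about 7.7 s of the 37 s allowed.

- **Clip:** the last wrist and scene pictures show it lying flat on the tray floor. I judged that by eye and did not check it with depth. I let go with the clip about 9 mm above the floor, because the fingertips reach below it, and it settled without trouble.
- **Everything else:** the rocker's stud is empty and the sealer's clip is still fitted. The tray, the orange and purple look-alikes and the other things look undisturbed.
- **Forces:** the readings stayed within about 1.5 N apart from one 4 N reading while the arm was rising empty. The gripper was open and clear of everything at the end.
- **Disagreements:** the top and scene cameras put the loop about 4 mm apart, so I used the wrist camera. It showed the jaws 3.5 mm off to one side, which I corrected before gripping.

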